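Ratchet the desk vise shut on a stone jar

ROBOT

A 6-joint arm with a two-finger parallel gripper is mounted at the origin on a cart in front of the work surface, level with it; the furniture and walls round the work are solid. World frame = base frame: x ahead of the robot, y to its left, z up, the work surface at z = 0. Lengths are in mm, angles in degrees, forces in N, time in s.
With the tool pointing down it reaches from about 350 to 975 mm from the base axis. Payload 7.1 kg.
Tool frame: the origin (TCP) lies midway between the tips of the shut fingers; the grasp point (between the pads) lies 19 mm behind it; z points along the fingers, y is the direction in which the jaws open and shut (so a half turn about z gives the same grasp; the last joint's range is limited). The gripper opens to 88 mm and grips with 3 to 60 N. Pads are 20 mm wide; open, the fingers measure 115 mm over their backs; the gripper's body (75 mm by 178 mm) begins 61 mm behind the grasp point.
Start: joints at [-72.536, 24.242, 93.386, -0, 62.372, -1.089], TCP at [198.874, -592.498, 222.675] pointing down, gripper open.
Joint ranges: [-172.04, 172.04], [-51.8, 120.97], [4.93, 147.93], [-75.15, 255.16], [6.16, 154.13], [-145.62, 145.62]. Speed limits (degrees/s): [136.94, 136.94, 172.46, 180, 180, 180].

INTERFACE

Orientations are given as a 3x3 rotation matrix whose columns are the frame's x, y, z axes.
In Python, from station import sense, grab_frame, job_done, outline_of gives the robot as it stands. The module is installed in compiled form; this text tells all that it offers.
- The arm moves only by the shell command python3 -m handwheel 'ROWS' [OPENING] [FORCE]. ROWS is JSON, a list that holds one entry, the list of rows, each a list of 6 numbers: the shift along the tool's x, y, z in m, then the turn, a rotation vector about the tool's x, y, z in rad. A call has 1 to 12 rows; each row shifts and turns the commanded pose from where the row before left it, along the tool's axes as they then stand; what a row does not reach is not made up. A row lasts 1/8 s, in which the tool goes at most 62.5 mm and 10.7 degrees, less where a joint would pass 70% of its speed; a pose out of reach is approached as far as the arm can. A call with a gripper value outside its range is refused whole. OPENING is the gripper's target within -1 to 1 (fully open at 1, half-way at 0, shut at -1), set as the call begins (- or left out, the last holds). The fingers move at their own pace and stop on an object; FORCE is the grip in N (left out, the last holds). Time passes only in rows, so rows that do not move let the fingers close. It gives the time, the measured TCP pose, the force and the opening at its end, in the units of the state.
- sense(): the state, without advancing time (a new reading comes with each control period).
- grab_frame(name): name is "side" or "top"; returns a dict with "color" (420x560x3 uint8, red, green, blue), "range_z" (420x560 float32, mm along the optical axis (not along the pixel's ray), 0 where there is no reading), "intrinsics" (3x3 intrinsics, pixels), "origin" and "orientation" of the camera in the world. Camera axes: x right, y down, z forward; pixel columns grow to the right and rows downward; lengths in mm; the calibration is good to about 2 mm. A picture is of the moment at which its call begins.
- job_done(): hands the job in, once; it reports no verdict.
Trained networks look in a picture, given as the dict that the camera call returned (one of the last four; its "shot" number tells which), for a name from the list of things; names that differ only in an ending like _2 or _b are one class to them, and where a whole thing is asked for, a point or a joint stands for the part that bears it (a point fixed in the world has none). Each returns a list of dicts, best first, with "p" (0 to 1); they miss things now and then, are a little off and sometimes report something else, mostly with a low value. They report only what shows in the picture. A call takes as long as a camera call. They do not tell look-alikes from the thing itself.
- outline_of(label, picture): "region" (420x560 bool, what is visible of it) and "pixel" ([row, column] in pixels, amid what is visible of it).
The state is a dict: "time": time; "q": joint angles; "qvel": joint speeds; "joint_efforts": joint torques, N m; "position": TCP position; "tcp_rot": TCP orientation; "force": force on the tool from outside, world axes, zero at the start; "ft_torque": the same for the moment, N m; "width": finger opening in mm.
Only numpy, scipy, OpenCV 4.12 (cv2) and the standard library are available. Lean on these libraries where they do the work, as an engineer would, in place of code of your own. Each camera call takes 0.05 s, during which the arm holds its last target.

TASK

Clamp the stone jar standing in the desk vise so that its stuck lid can be unscrewed by hand later. The vise's ratchet is set to wind the jaw open: flip its direction lever all the way over, then swing the handle back and forth until the jaw holds the jar snugly against the fixed jaw. Feel for the jar through the handle and squeeze it gently, because it is glass; leave it standing upright, do not touch it with the gripper, and leave the other things on the desk alone.

Things in the scene. Friction and masses are not known exactly. Their poses are not given: they have to be found in the camera images.
- vise: Small grey rack vise, fixed to the desk. Origin: underside, straight below the ratchet axis. In its frame the bed is 82 mm wide (x), spans y = -51 to 177 mm, 12 mm thick; a gear box 76 x 84 mm, 58 mm high, stands under the ratchet; the moving jaw (64 mm wide, top at 55 mm) slides from it along +y towards the fixed jaw. The jaw stays where it is left and cannot be pushed by hand.
- jar: The jar to clamp: clear glass with small stones inside and a black screw cap, 38 mm in diameter, 43 mm high, 40 to 85 g, standing loose on the vise's bed between the jaws. Origin: centre of its underside, z axis up.
- fixed_face (a point): Centre of the fixed jaw's steel face (60 x 36 mm, looks along the vise's -y), 142 mm in y from the vise's origin, 32 mm up; jaw top at 52 mm. The moving jaw's steel pad starts 53 to 63 mm from this face and advances 12 mm per rad that the ratchet wheel turns clockwise, so it takes several strokes. Behind the pad are springs, 6 N/mm, 8 mm of travel.
- wheel_axis (a point): Point on the vertical ratchet axis, 62 mm above the desk, under the steel wheel (67 mm wide, 14 pins, a click is 0.45 rad). Winding takes about 0.35 N m about this axis while the jaw runs free (0.17 N m, 1.4 N at the knob, is still felt when you pause) and 0.012 N m (0.1 N at the knob) more per newton of squeeze. A good squeeze is 7 to 20 N; over 30 N cracks the jar.
- knob_top (a point): Centre of the top of the upright black knob at the free end of the flat steel handle, 120 mm from the ratchet axis. The knob is a cylinder 16 mm in diameter and 38 mm high, its top 120 mm above the desk; it stands on a steel disc 20 mm wide whose top is 82 mm above the desk. The handle bar is 14 mm wide.
- post_top (a point): Centre of the top of the upright dark steel post of the direction lever, 10 mm in diameter, top 110 mm above the desk; the flat lever that carries it has its top at 87 mm. The lever pivots on the handle 46 mm from the ratchet axis and the post stands 50 mm from that pivot, so at mid throw it is almost over the ratchet axis, at either end about 21 mm to one side of it.
- handle (a joint): Angle of the handle about the ratchet axis, rad; 0: it points along the vise's -x axis; growing: clockwise seen from above (the knob moves towards the vise's +y). Stops at -0.65 and 0.65; it stays where it is left.
- selector (a joint): Direction lever's angle on the handle, rad, growing clockwise from above. Stop -0.44 (post on the vise's +y side with the handle at 0): drives counterclockwise, winds the jaw open. Stop 0.44 (post on the -y side): drives clockwise, winds it shut, and clicks freely (about 1 N at the knob) counterclockwise. About 3 N on the post moves it; it stays where left; near the middle neither way drives.
- spare_jar_a: A like jar with its cap, 38 mm in diameter, 43 mm high, standing on the desk behind the vise; not to be touched. Origin: centre of its underside.
- spare_jar_b: Another like jar on the desk behind the vise; not to be touched. Origin: centre of its underside.
- loupe: Folding loupe, 27 x 44 x 14 mm, lying to the right of the vise; not to be touched. Origin: centre of its underside.
- tweezers: Steel tweezers, 13 x 162 x 10 mm, lying to the right of the handle; not to be touched. Origin: centre of its underside.
Things that resemble listed ones, but are neither listed nor needed, are in the scene too. What is shaped like the jar but blue is not meant.

How it is judged:
By the outcome, as a careful person would: the job done as asked, in the order asked, and still so for the second after the job is handed in, with the robot touching nothing.
It also fails if it takes over 61 s, if anything falls off the work surface, if the arm or the gripper's body presses on something with over 40 N, if the wrist force passes 120 N, or if a joint passes its speed limit or range.

## Working session

There is one attempt and no reset: what is moved stays moved. The work goes in short steps, Python scripts to look and compute and a shell command to move; the robot and the scene stay as the last step left them, time stands still between calls to the robot, and variables do not carry over. Pictures are saved under pics/ and viewed, and the job is handed in when it is done.

```bash
mkdir -p pics; ls; cat > h.py <<'E'
import numpy as np, cv2
from station import sense, grab_frame, outline_of
def save(img,name): cv2.imwrite('pics/'+name, cv2.cvtColor(np.ascontiguousarray(img),cv2.COLOR_RGB2BGR))
def world(p,mask=None):
    z=p['range_z'];K=np.array(p['intrinsics']);v,u=np.indices(z.shape)
    c=np.stack([(u-K[0,2])/K[0,0]*z,(v-K[1,2])/K[1,1]*z,z],-1)
    w=c@np.array(p['orientation']).T+np.array(p['origin'])
    w[z==0]=np.nan
    return w
E
python3 - <<'E'
from h import *
s=sense(); print({k:np.round(v,3).tolist() for k,v in s.items()})
for n in ('top','side'):
    p=grab_frame(n); save(p['color'],n+'0.png'); print(n,p['origin'],np.round(p['orientation'],3).tolist(),p['intrinsics'])
    w=world(p); np.save(n+'0.npy',w)
    for l in ['vise','jar','wheel_axis','knob_top','post_top','handle','selector','fixed_face','loupe','tweezers']:
        try:
            for o in outline_of(l,p)[:5]:
                r=o['region']; print(n,l,round(o['p'],2),o['pixel'],r.sum(),np.round(np.nanmedian(w[r],0)), 'zmax',np.round(np.nanpercentile(w[r][:,2],97)))
        except Exception as e: print(l,e)
E
```

```text
pics
{'time': 0.0, 'q': [-72.538, 24.284, 93.429, 0.002, 62.371, -1.091], 'qvel': [-0.055, -0.08, -0.023, 0.072, 0.071, -0.021], 'joint_efforts': [0.003, -54.462, -27.366, 0.065, 0.023, -0.0], 'position': [198.719, -592.017, 221.93], 'tcp_rot': [[0.948, 0.318, -0.0], [0.318, -0.948, 0.001], [0.0, -0.001, -1.0]], 'force': [0.482, -0.358, 1.105], 'ft_torque': [-0.009, -0.002, -0.049], 'width': 87.529}
top [ 518.1961817  -137.72802879  972.51517096] [[-0.026, -0.996, 0.089], [-1.0, 0.028, 0.015], [-0.017, -0.089, -0.996]] [[441.33036553   0.         281.49618783]
 [  0.         441.33036553 213.64462682]
 [  0.           0.           1.        ]]
top vise 0.66 [228.1, 271.7] 4094 [ 569. -102.   53.] zmax 88.0
top vise 0.46 [245.0, 290.2] 564 [ 536. -137.   83.] zmax 121.0
top vise 0.21 [234.5, 240.6] 282 [560. -34.  55.] zmax 58.0
top jar 0.84 [230.5, 238.7] 291 [560. -34.  55.] zmax 58.0
top jar 0.77 [244.5, 180.1] 341 [543.  92.  42.] zmax 46.0
top jar 0.5 [282.7, 267.1] 276 [461. -88.  43.] zmax 46.0
top wheel_axis 0.77 [229.0, 269.6] 4144 [ 569. -100.   53.] zmax 87.0
top knob_top 0
[... 1052 characters left out ...]
12 [554. -25.  54.] zmax 56.0
side wheel_axis 0.63 [253.4, 280.9] 3607 [550. -78.  48.] zmax 98.0
side knob_top 0.82 [225.5, 309.5] 662 [ 530. -128.   81.] zmax 117.0
side knob_top 0.56 [221.0, 287.6] 125 [ 574. -122.   85.] zmax 109.0
side post_top 0.64 [218.4, 284.9] 104 [ 579. -122.   86.] zmax 109.0
side handle 0.57 [227.1, 315.5] 615 [ 519. -128.   81.] zmax 116.0
side handle 0.53 [264.1, 277.3] 333 [553. -24.  53.] zmax 56.0
side selector 0.49 [216.9, 285.9] 127 [ 576. -122.   86.] zmax 109.0
side fixed_face 0.81 [256.5, 284.1] 3952 [550. -76.  46.] zmax 97.0
side loupe 0.46 [201.7, 273.0] 78 [ 700. -316.   11.] zmax 12.0
side tweezers 0.7 [210.2, 375.4] 95 [ 434. -375.    5.] zmax 9.0
```

View pics/top0.png

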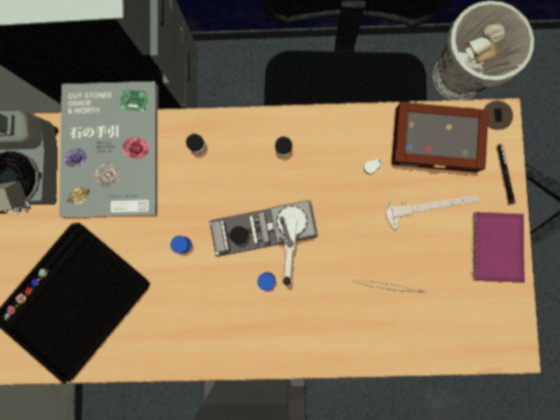

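View pics/side0.png

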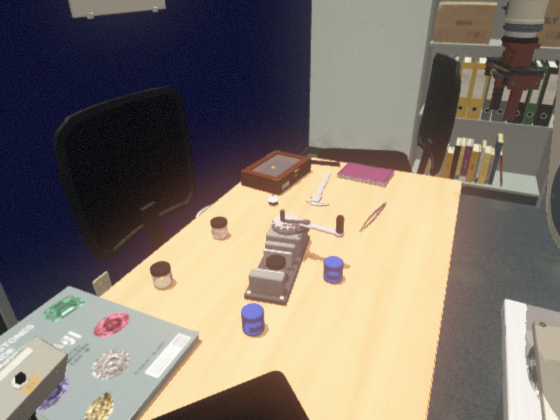

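```bash
python3 - <<'E'
import cv2
a=cv2.imread('pics/top0.png')[170:310,190:390]; b=cv2.imread('pics/side0.png')[180:330,200:380]
cv2.imwrite('pics/top0c.png',cv2.resize(a,None,fx=4,fy=4,interpolation=2)); cv2.imwrite('pics/side0c.png',cv2.resize(b,None,fx=4,fy=4,interpolation=2))
E
```

```text
(no output)
```

View pics/top0c.png

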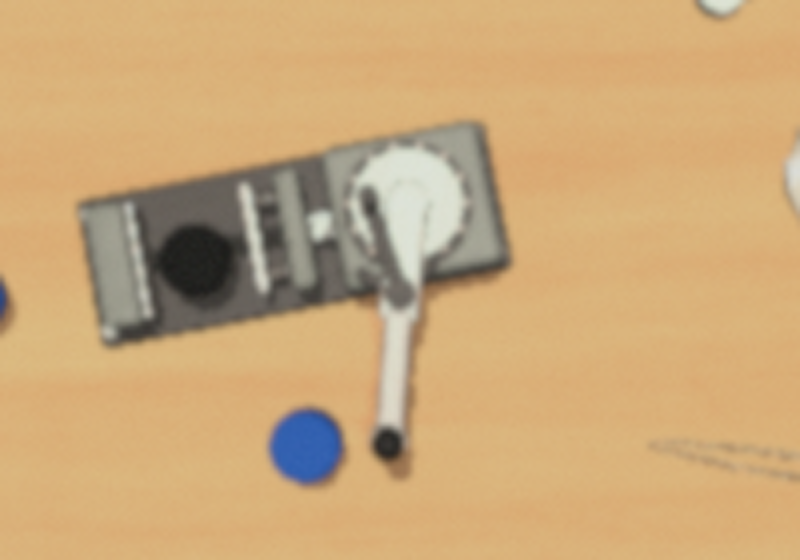

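View pics/side0c.png

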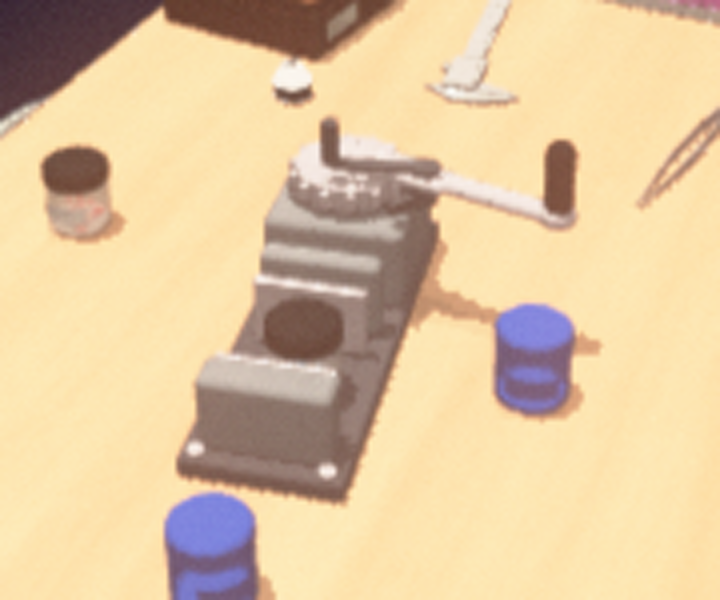

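The pictures show the vise with its gear box at right (top image, wheel near 291,221) and the fixed jaw at left (near 220,238). A black-capped jar stands between the jaws at (239,235), and the knob is at (287,282). The direction post is on the +y side at (283,218), so the ratchet is set to open. Jar candidates:
- **(239,235):** black cap, standing on the bed between the jaws. This is the one meant.
- **(196,144) and (284,146):** black caps on the desk behind the vise. These are the spares.
- **(180,245) and (267,282):** blue look-alikes. The second stands near the knob but is only 43 mm high.

The enlarged crops confirm the jar in the jaws.

```bash
python3 - <<'E'
from h import *
t=np.load('top0.npy'); s=np.load('side0.npy')
def near(w,c,r): return np.hypot(w[...,0]-c[0],w[...,1]-c[1])<r
for n,w in(('top',t),('side',s)):
    k=near(w,(470,-135),45)&(w[...,2]>112); print(n,'knob',k.sum(),np.round(w[k].mean(0),1), np.round(w[k].min(0)),np.round(w[k].max(0)))
    k=near(w,(590,-130),35)&(w[...,2]>98); print(n,'post',k.sum(),np.round(w[k].mean(0),1), np.round(w[k].min(0)),np.round(w[k].max(0)))
    k=near(w,(580,-140),50)&(w[...,2]>66)&(w[...,2]<82); print(n,'wheel',k.sum(),np.round(w[k].mean(0),1), np.round(w[k].min(0)),np.round(w[k].max(0)))
    if k.sum()>10: print(cv2.minEnclosingCircle(w[k][:,:2].astype(np.float32)))
    # vise everything above 6mm near
    k=near(w,(570,-70),135)&(w[...,2]>6)&(w[...,2]<66)&~near(w,(461,-88),30)&(w[...,0]>500)
    pts=w[k][:,:2].astype(np.float32)
    print(n,'vise rect',cv2.minAreaRect(pts))
    k=near(w,(560,-34),24)&(w[...,2]>50); print(n,'jar',k.sum(),np.round(w[k].mean(0),1),np.round(w[k].min(0)),np.round(w[k].max(0)))
E
```

```text
top knob 52 [ 465.8 -131.2  119. ] [ 459. -138.  113.] [ 472. -124.  123.]
top post 21 [ 586.  -124.1  110.4] [ 581. -128.  103.] [ 591. -120.  116.]
top wheel 617 [ 581.9 -145.8   75.8] [ 532. -176.   66.] [ 616. -113.   82.]
((573.9686889648438, -143.08364868164062), 42.769691467285156)
top vise rect ((570.5650024414062, -70.03285217285156), (84.41963195800781, 252.8433837890625), 9.637537002563477)
top jar 263 [559.2 -32.7  55.4] [541. -51.  50.] [577. -13.  59.]
side knob 41 [ 461.9 -126.9  116.8] [ 455. -135.  112.] [ 470. -122.  120.]
side post 33 [ 582.8 -121.   104.9] [ 579. -128.   98.] [ 588. -117.  110.]
side wheel 389 [ 572.5 -131.9   73.5] [ 530. -173.   66.] [ 613. -109.   82.]
((571.5969848632812, -139.1729278564453), 41.54161834716797)
side vise rect ((568.1241455078125, -79.52124786376953), (86.92623138427734, 230.71844482421875), 6.696462631225586)
side jar 208 [555.5 -27.6  54. ] [538. -48.  50.] [575. -11.  56.]
```

```bash
python3 -m handwheel '[[[0,0,0,0,0,0.147],[0,0,0,0,0,0.147],[0,0,0,0,0,0.147],[0.03,-0.046,0,0,0,0],[0.03,-0.046,0,0,0,0],[0.03,-0.046,0,0,0,0],[0.03,-0.046,0,0,0,0],[0.03,-0.046,0,0,0,0],[0.03,-0.046,0,0,0,0]]]' -0.32 10
python3 -c "
from h import *
s=sense();print(s['position'],np.round(s['tcp_rot'],3).tolist(),s['width'],s['force'],s['q'])"
```

```text
time: 2.22
position: [411.0, -338.1, 222.9]
tcp_rot: [[0.993, -0.117, 0.0], [-0.117, -0.993, -0.0], [0.001, 0.0, -1.0]]
force: [0.6, -0.5, -0.5]
width: 29.8
[ 410.95335579 -338.07531133  222.92644774] [[0.993, -0.117, 0.0], [-0.117, -0.993, -0.0], [0.001, 0.0, -1.0]] 29.807802185470464 [ 0.55055618 -0.45913069 -0.45043186] [-4.07246314e+01  1.64323014e+01  1.05143084e+02  9.20688550e-04
  5.83896050e+01  5.59998816e+01]
```

```bash
python3 - <<'E'
from h import *
from scipy.optimize import least_squares
t=np.load('top0.npy')
# refine wheel circle with top-surface edges, excluding handle
d=np.hypot(t[...,0]-582,t[...,1]+145)
k=(t[...,2]>66)&(t[...,2]<85)&(d<40)&(t[...,0]>565)
p=t[k][:,:2]; print(k.sum(),p.min(0),p.max(0), np.percentile(t[k][:,2],[5,50,95]))
# bed points: z 8..16, fit lines for long edges
k=(t[...,2]>7)&(t[...,2]<64)&(t[...,0]>490)&(t[...,0]<650)&(t[...,1]<50)&(t[...,1]>-215)
m=k.astype(np.uint8); n,l,st,_=cv2.connectedComponentsWithStats(m); i=1+st[1:,4].argmax()
p=t[l==i]; print(st[i]); 
q=p[p[:,0]>515][:,:2].astype(np.float32); r=cv2.minAreaRect(q); print(r,cv2.boxPoints(r).round(1).tolist())
E
```

```text
537 [ 565.93355969 -176.09894696] [ 615.81694248 -112.59851652] [72.11648593 75.20438382 82.88016776]
[ 209  200  109   57 3081]
((573.8057861328125, -82.11286926269531), (82.07431030273438, 227.93923950195312), 9.637537002563477) [[514.2999877929688, 23.399999618530273], [552.4000244140625, -201.3000030517578], [633.2999877929688, -187.60000610351562], [595.2000122070312, 37.099998474121094]]
```

```bash
python3 -m handwheel '[[[0.0295,-0.0466,0,0,0,0],[0.0295,-0.0466,0,0,0,0],[0.0295,-0.0466,0,0,0,0],[0.0295,-0.0466,0,0,0,0],[0.0295,-0.0466,0,0,0,0],[0,0,0.045,0,0,0],[0,0,0.045,0,0,0],[0,0,0,0,0,0]]]'
python3 - <<'E'
from h import *
p=grab_frame('side'); a=p['color'][140:320,180:400]; save(cv2.resize(a,None,fx=3.3,fy=3.3,interpolation=2),'s1.png')
p=grab_frame('top'); a=p['color'][150:310,190:390]; save(cv2.resize(a,None,fx=3.5,fy=3.5,interpolation=2),'t1.png')
E
```

```text
time: 3.22
position: [581.1, -124.5, 129.7]
tcp_rot: [[0.993, -0.117, -0.007], [-0.117, -0.993, 0.002], [-0.007, -0.001, -1.0]]
force: [-0.5, -0.5, -0.2]
width: 29.8
```

View pics/s1.png

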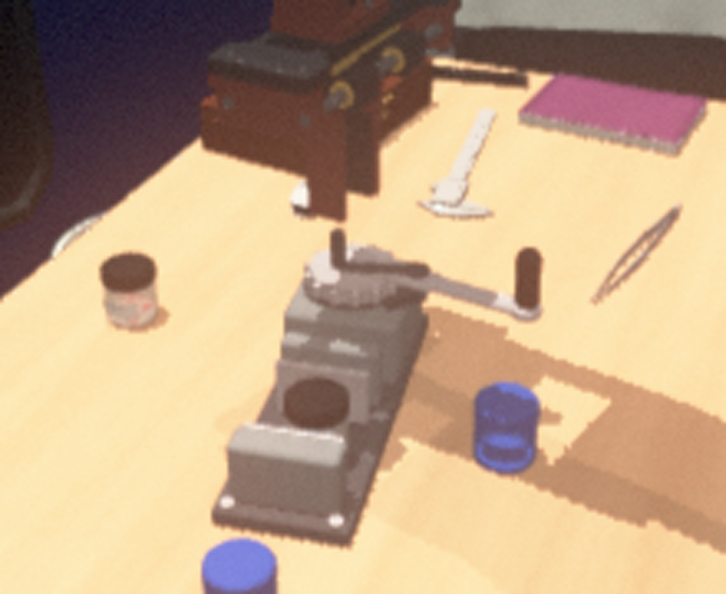

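The side picture shows the open fingers straight above the post (338,235 in the crop), which lies between them. I'm going down around it now.

```bash
python3 -m handwheel '[[[0.004,0,0.012,0,0,0],[0,0,0.012,0,0,0],[0,0,0.011,0,0,0],[0,0,0,0,0,0]]]'
python3 - <<'E'
from h import *
p=grab_frame('side'); a=p['color'][170:270,220:360]; save(cv2.resize(a,None,fx=5,fy=5,interpolation=2),'s2.png')
E
```

```text
time: 3.82
position: [586.8, -125.6, 96.6]
tcp_rot: [[0.993, -0.117, -0.002], [-0.117, -0.993, 0.0], [-0.002, -0.0, -1.0]]
force: [1.0, -0.3, 0.4]
width: 29.3
```

View pics/s2.png

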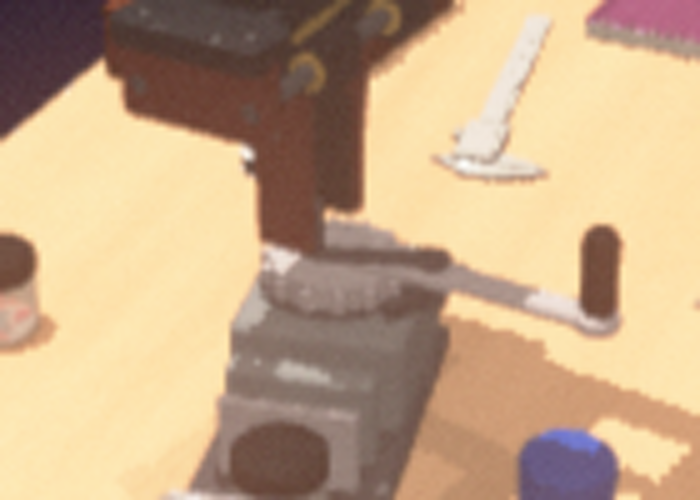

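The post is now hidden between the two fingers (at about 320,230) and no force shows. Next I push it across, along tool +y.

```bash
python3 -m handwheel '[[[0,0.006,0,0,0,0],[0,0.006,0,0,0,0],[0,0.006,0,0,0,0]]]'; python3 -m handwheel '[[[0,0.006,0,0,0,0],[0,0.006,0,0,0,0],[0,0.006,0,0,0,0]]]'; python3 -m handwheel '[[[0,0.005,0,0,0,0],[0,0.005,0,0,0,0]]]'
```

```text
time: 4.25
position: [586.5, -143.9, 98.2]
tcp_rot: [[0.993, -0.117, 0.002], [-0.117, -0.993, 0.0], [0.002, -0.0, -1.0]]
force: [3.8, 3.8, -0.0]
width: 29.8
time: 4.62
position: [583.3, -162.0, 97.7]
tcp_rot: [[0.993, -0.117, -0.0], [-0.117, -0.993, -0.0], [-0.0, 0.0, -1.0]]
force: [1.8, 3.3, 1.8]
width: 29.9
time: 4.88
position: [581.3, -171.5, 97.5]
tcp_rot: [[0.993, -0.117, -0.002], [-0.117, -0.993, 0.001], [-0.002, -0.0, -1.0]]
force: [-0.6, 4.6, 2.6]
width: 29.9
```

```bash
for i in 1 2 3; do python3 -m handwheel '[[[0,0.002,0,0,0,0]]]' | grep -E 'pos|force'; done
```

```text
position: [581.0, -173.4, 97.3]
force: [-1.8, 3.4, 2.0]
position: [580.8, -175.0, 97.2]
force: [-1.3, 9.3, 1.6]
position: [580.8, -175.3, 97.2]
force: [0.2, 17.6, 2.2]
```

The force jumped at y ≈ -175, so the stop is reached. I centre the fingers, go up, then look.

```bash
python3 -m handwheel '[[[0,-0.006,0,0,0,0],[0,-0.005,0,0,0,0],[0,0,-0.02,0,0,0],[0,0,-0.04,0,0,0],[-0.06,0,-0.02,0,0,0],[-0.06,0,0,0,0,0],[0,0,0,0,0,0]]]'
python3 - <<'E'
from h import *
p=grab_frame('side'); a=p['color'][170:270,220:360]; save(cv2.resize(a,None,fx=5,fy=5,interpolation=2),'s3.png')
w=world(p)
d=np.hypot(w[...,0]-584,w[...,1]+144)
k=(d<33)&(w[...,2]>98)&(w[...,2]<113); print('post side',k.sum(),np.round(w[k].mean(0),1))
k=(np.hypot(w[...,0]-466,w[...,1]+131)<35)&(w[...,2]>108)&(w[...,2]<122); print('knob',k.sum(),np.round(w[k].mean(0),1))
p=grab_frame('top'); w=world(p); a=p['color'][150:310,190:390]; save(cv2.resize(a,None,fx=3.5,fy=3.5,interpolation=2),'t3.png')
d=np.hypot(w[...,0]-584,w[...,1]+144)
k=(d<33)&(w[...,2]>98)&(w[...,2]<116); print('post top',k.sum(),np.round(w[k].mean(0),1))
E
```

```text
time: 6.12
position: [460.1, -151.9, 178.3]
tcp_rot: [[0.993, -0.118, -0.002], [-0.118, -0.993, 0.0], [-0.002, -0.0, -1.0]]
force: [0.2, 0.0, 0.2]
width: 30.2
post side 26 [ 578.7 -161.2  105.1]
knob 57 [ 461.2 -130.8  114.8]
post top 22 [ 581.9 -164.8  109.9]
```

View pics/s3.png

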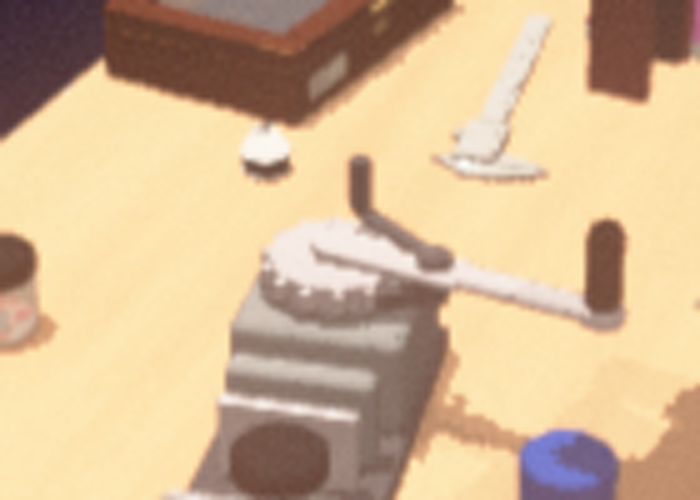

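View pics/t3.png

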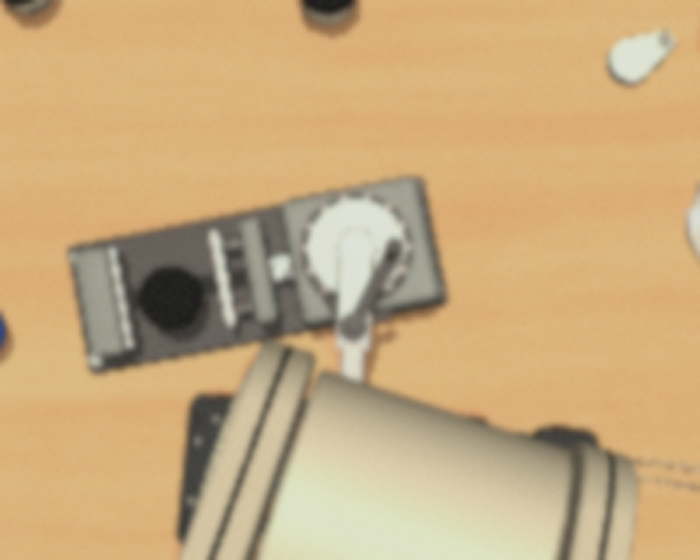

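The post now stands on the -y side at (582,-165), about 21 mm to the side of the axis, so the lever is fully over. The knob is at about (465,-134), which puts the handle at ≈ 0.25 rad. I move the fingers to straddle the knob.

```bash
python3 -m handwheel '[[[0.0025,-0.0179,0,0,0,-0.037],[0,0,0.02,0,0,0],[0,0,0.02,0,0,0],[0,0,0,0,0,0]]]'
python3 - <<'E'
from h import *
p=grab_frame('side'); a=p['color'][150:270,230:390]; save(cv2.resize(a,None,fx=5,fy=5,interpolation=2),'s4.png')
E
```

```text
time: 6.72
position: [469.3, -134.0, 136.3]
tcp_rot: [[0.997, -0.078, -0.002], [-0.078, -0.997, 0.001], [-0.002, -0.001, -1.0]]
force: [-0.4, 0.2, -0.1]
width: 30.0
```

View pics/s4.png

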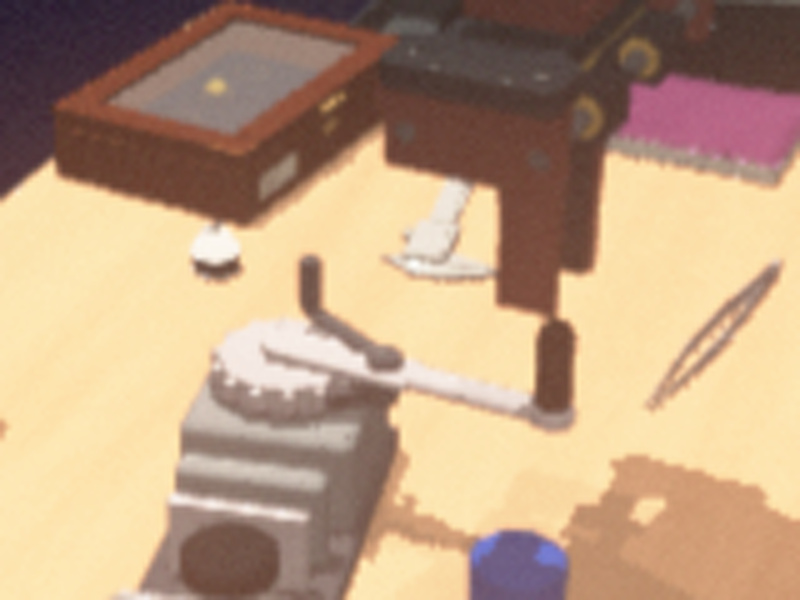

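The fingers hover over the knob (556,325 in the crop), about 4 mm too far in. I correct that and go down.

```bash
python3 -m handwheel '[[[-0.0045,0,0.01,0,0,0],[0,0,0.012,0,0,0],[0,0,0.01,0,0,0],[0,0,0.01,0,0,0],[0,0,0,0,0,0]]]'
python3 -m handwheel '[[[0,0,0,0,0,0],[0,0,0,0,0,0]]]' -0.545
python3 - <<'E'
from h import *
p=grab_frame('side'); a=p['color'][150:270,230:390]; save(cv2.resize(a,None,fx=5,fy=5,interpolation=2),'s5.png')
E
```

```text
time: 7.4
position: [463.9, -134.6, 94.5]
tcp_rot: [[0.997, -0.08, -0.002], [-0.08, -0.997, 0.001], [-0.002, -0.0, -1.0]]
force: [-0.1, 0.1, 1.1]
width: 30.0
time: 7.65
position: [464.7, -134.8, 95.8]
tcp_rot: [[0.997, -0.08, 0.001], [-0.08, -0.997, -0.0], [0.001, 0.0, -1.0]]
force: [-0.2, -1.0, -0.6]
width: 20.1
```

View pics/s5.png

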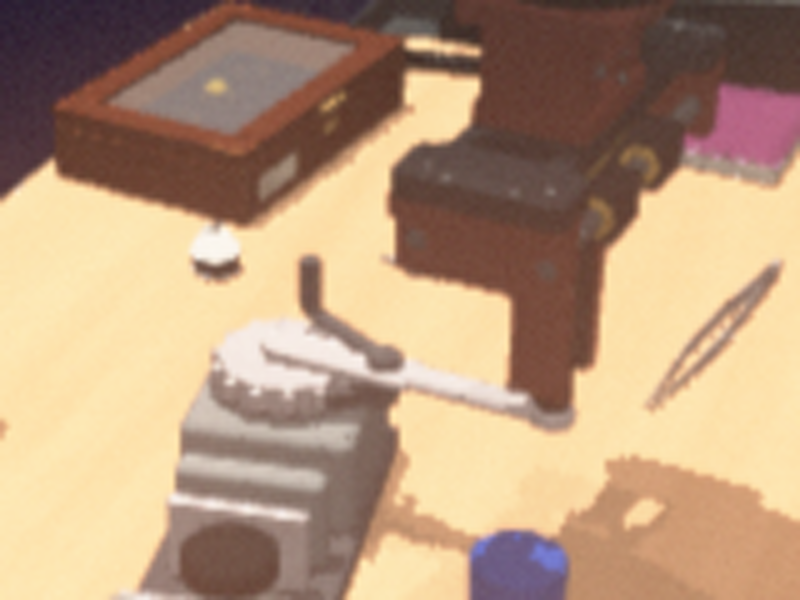

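```bash
cat > r.py <<'E'
import numpy as np
from station import sense
A=np.array([584.3,-144.2]);ex=np.array([.9859,.1674]);ey=np.array([-.1674,.9859])
s=sense();d=s['position'][:2]-A;x,y=d@ex,d@ey
R=np.array(s['tcp_rot']);f=R.T@s['force']
phi=np.arctan2(y,-x)
t=np.array([np.sin(phi),np.cos(phi)]);t=t[0]*ex+t[1]*ey
yaw=np.arctan2(R[1,0],R[0,0]);
print('t%.2f phi %.3f rad %.1f z %.1f tool %.3f | Ftang(load) %.2f tool f %s w %.1f ftz %.2f'%(s['time'],phi,np.hypot(x,y),s['position'][2],np.radians(9.64)-yaw,-np.array(s['force'])[:2]@t,np.round(f,1),s['width'],s['ft_torque'][2]))
E
python3 r.py
python3 -m handwheel '[[[0.0006,-0.012,0,0,0,0.1]]]' >/dev/null; python3 r.py
python3 -m handwheel '[[[0.0006,-0.012,0,0,0,0.1]]]' >/dev/null; python3 r.py
python3 -m handwheel '[[[0.0006,-0.012,0,0,0,0.1]]]' >/dev/null; python3 r.py
python3 -m handwheel '[[[0,0,0,0,0,0]]]' >/dev/null; python3 r.py
```

```text
t7.70 phi 0.247 rad 120.0 z 95.8 tool 0.248 | Ftang(load) 0.12 tool f [0.4 0.1 1.1] w 20.0 ftz -0.04
t7.83 phi 0.342 rad 119.8 z 95.8 tool 0.351 | Ftang(load) 3.16 tool f [2.  3.1 0.5] w 20.0 ftz -0.04
t7.95 phi 0.446 rad 119.9 z 95.8 tool 0.452 | Ftang(load) 2.57 tool f [ 0.7  2.6 -0. ] w 19.9 ftz -0.02
t8.07 phi 0.547 rad 120.0 z 95.8 tool 0.552 | Ftang(load) 3.18 tool f [0.8 3.2 0.1] w 20.0 ftz -0.01
t8.20 phi 0.551 rad 120.0 z 95.8 tool 0.547 | Ftang(load) 1.64 tool f [ 0.2  1.6 -0.2] w 19.9 ftz 0.03
```

The drive works: 3 N at the knob while winding, 1.6 N when paused. I finish this stroke and swing back.

```bash

python3 -m handwheel '[[[0.0004,-0.01,0,0,0,0.085]]]' >/dev/null; python3 r.py
python3 -m handwheel '[[[0.0013,0.0179,0,0,0,-0.15],[0.0013,0.0179,0,0,0,-0.15]]]' >/dev/null; python3 r.py
python3 -m handwheel '[[[0.0013,0.0179,0,0,0,-0.15],[0.0013,0.0179,0,0,0,-0.15]]]' >/dev/null; python3 r.py
python3 -m handwheel '[[[0.0013,0.0179,0,0,0,-0.15],[0.0013,0.0179,0,0,0,-0.15]]]' >/dev/null; python3 r.py
python3 -m handwheel '[[[0.0013,0.0179,0,0,0,-0.15],[0.0013,0.0179,0,0,0,-0.15]]]' >/dev/null; python3 r.py
```

```text
t8.32 phi 0.625 rad 119.9 z 95.7 tool 0.633 | Ftang(load) 3.10 tool f [ 1.2  3.1 -0.8] w 19.9 ftz 0.02
t8.57 phi 0.329 rad 120.2 z 95.7 tool 0.326 | Ftang(load) -0.58 tool f [ 1.7 -0.6 -0.2] w 19.9 ftz 0.01
t8.82 phi 0.028 rad 120.9 z 95.6 tool 0.026 | Ftang(load) -1.13 tool f [ 1.3 -1.1 -0.1] w 19.9 ftz -0.01
t9.07 phi -0.269 rad 121.2 z 95.5 tool -0.274 | Ftang(load) -0.11 tool f [ 1.6 -0.1 -0.5] w 19.8 ftz 0.00
t9.32 phi -0.564 rad 121.3 z 95.4 tool -0.573 | Ftang(load) 0.11 tool f [1.1 0.1 0.3] w 19.9 ftz 0.01
```

```bash

python3 -m handwheel '[[[0.0003,0.0072,0,0,0,-0.06]]]' >/dev/null; python3 r.py
cat > pad.py <<'E'
import sys
from h import *
A=np.array([584.3,-144.2]);ex=np.array([.9859,.1674]);ey=np.array([-.1674,.9859])
for n in ('top','side'):
    p=grab_frame(n); w=world(p); d=w[...,:2]-A; x=d@ex; y=d@ey; z=w[...,2]
    # jaw tops profile along y for |x|<20..
    k=(abs(x)<32)&(z>44)&(z<62)&(y>40)&(y<180)
    h,_=np.histogram(y[k&(abs(x)>22)],bins=np.arange(44,180,2)); print(n,'jaws',[(int(44+2*i),int(c)) for i,c in enumerate(h) if c])
    k=(np.hypot(x+6,y-117)<30)&(z>52)&(z<59)&(y>98)&(y<139); print(n,'jar',k.sum(),x[k].mean().round(1),y[k].mean().round(1),y[k].min().round(1),y[k].max().round(1), np.percentile(z[k],[5,50,95]).round(1))
    c=[170,300,190,340] if n=='top' else [190,320,210,370]
    a=p['color'][c[0]:c[1],c[2]:c[3]]; save(cv2.resize(a,None,fx=4,fy=4,interpolation=2),sys.argv[1]+n+'.png')
E
python3 pad.py p1
```

```text
t9.45 phi -0.631 rad 121.0 z 95.5 tool -0.631 | Ftang(load) -1.45 tool f [-0.6 -1.5  0.6] w 20.0 ftz -0.04
top jaws [(56, 5), (58, 10), (60, 9), (62, 10), (64, 8), (66, 10), (68, 8), (70, 4), (82, 5), (84, 5), (86, 5), (88, 4), (106, 1), (108, 1), (110, 1), (112, 3), (114, 1), (116, 1), (118, 1), (120, 1), (140, 3), (142, 9), (144, 6), (146, 9), (148, 10), (150, 9), (152, 7), (154, 12), (156, 8), (158, 9), (160, 10), (162, 6), (164, 12), (166, 6)]
top jar 239 -5.7 114.8 98.2 132.8 [53.  55.3 58.2]
side jaws [(44, 1), (60, 5), (62, 3), (64, 5), (66, 5), (68, 7), (70, 21), (72, 15), (74, 2), (84, 3), (86, 2), (88, 7), (90, 14), (92, 1), (108, 2), (110, 2), (114, 4), (116, 5), (118, 2), (120, 4), (122, 3), (124, 6), (126, 3), (128, 3), (142, 4), (144, 4), (146, 2), (148, 4), (150, 2), (152, 7), (154, 7), (156, 6), (158, 6), (160, 5), (162, 8), (164, 7), (166, 14), (168, 21), (170, 3)]
side jar 188 -8.9 118.6 100.1 136.8 [52.6 54.2 55.6]
```

View pics/p1side.png

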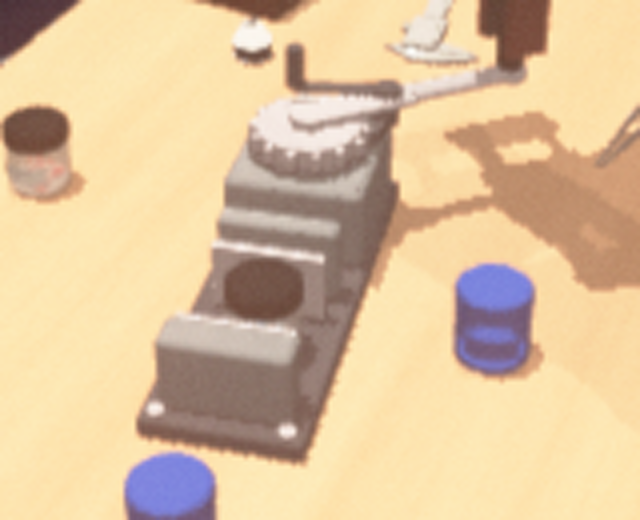

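View pics/p1top.png

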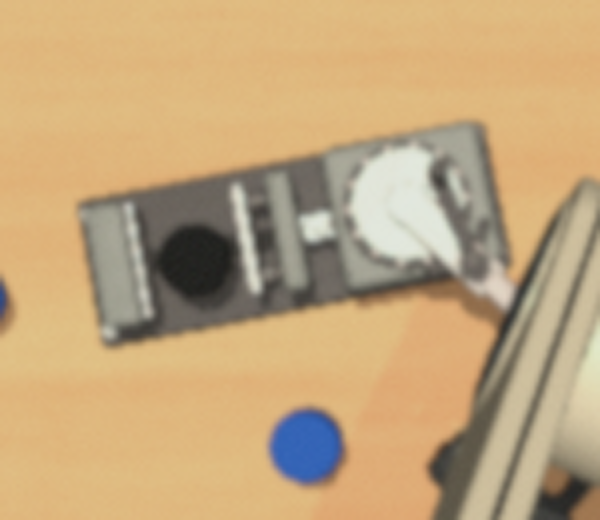

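The top picture shows the pad (crop 245,240) about 53 mm from the fixed face (140,262), so roughly 15 mm is left to wind. Second stroke, watching the load.

```bash
for i in 1 2 3 4 5 6; do
python3 -m handwheel '[[[0.0006,-0.012,0,0,0,0.1]]]' >/dev/null; python3 r.py; done
```

```text
t9.68 phi -0.528 rad 120.6 z 95.6 tool -0.524 | Ftang(load) 0.86 tool f [0.6 0.9 0.6] w 19.9 ftz 0.01
t9.80 phi -0.419 rad 120.8 z 95.5 tool -0.423 | Ftang(load) 0.31 tool f [-0.5  0.3 -1.1] w 19.8 ftz 0.02
t9.93 phi -0.319 rad 120.9 z 95.5 tool -0.323 | Ftang(load) 0.16 tool f [-0.1  0.2  0.7] w 19.9 ftz -0.02
t10.05 phi -0.222 rad 121.0 z 95.5 tool -0.223 | Ftang(load) 3.10 tool f [0.8 3.1 2.6] w 20.1 ftz 0.05
t10.18 phi -0.123 rad 121.1 z 95.6 tool -0.123 | Ftang(load) 3.99 tool f [0.7 4.  1.8] w 19.7 ftz -0.03
t10.30 phi -0.024 rad 121.2 z 95.5 tool -0.023 | Ftang(load) 1.95 tool f [-0.2  2.   1.4] w 20.0 ftz -0.07
```

```bash
for i in 1 2 3 4 5 6; do
python3 -m handwheel '[[[0.0006,-0.012,0,0,0,0.1]]]' >/dev/null; python3 r.py; done
python3 -m handwheel '[[[0.0003,-0.0066,0,0,0,0.055]]]' >/dev/null; python3 r.py;python3 -m handwheel '[[[0,0,0,0,0,0]]]' >/dev/null; python3 r.py; python3 pad.py p2
```

```text
t10.43 phi 0.076 rad 121.2 z 95.5 tool 0.077 | Ftang(load) 2.48 tool f [0.1 2.5 1.5] w 20.0 ftz -0.06
t10.55 phi 0.175 rad 121.3 z 95.5 tool 0.177 | Ftang(load) 3.64 tool f [-0.1  3.6  0.8] w 19.8 ftz 0.04
t10.68 phi 0.275 rad 121.4 z 95.5 tool 0.277 | Ftang(load) 3.27 tool f [0.  3.3 1.4] w 19.6 ftz -0.04
t10.80 phi 0.374 rad 121.4 z 95.5 tool 0.377 | Ftang(load) 2.77 tool f [0.2 2.8 0.6] w 20.2 ftz 0.01
t10.93 phi 0.473 rad 121.5 z 95.5 tool 0.477 | Ftang(load) 4.14 tool f [ 0.1  4.1 -0.4] w 19.5 ftz -0.02
t11.05 phi 0.572 rad 121.5 z 95.5 tool 0.576 | Ftang(load) 3.23 tool f [ 0.7  3.2 -0.3] w 20.2 ftz -0.00
t11.18 phi 0.627 rad 121.6 z 95.5 tool 0.630 | Ftang(load) 2.72 tool f [-1.9  2.7 -1.5] w 20.5 ftz 0.01
t11.30 phi 0.628 rad 121.3 z 95.4 tool 0.627 | Ftang(load) 0.46 tool f [-1.3  0.5  0.4] w 19.9 ftz 0.04
top jaws [(66, 1), (68, 8), (70, 10), (72, 11), (74, 8), (76, 9), (78, 9), (80, 7), (92, 1), (94, 7), (96, 7), (98, 5), (108, 1), (110, 1), (112, 1), (114, 2), (116, 1), (118, 1), (120, 2), (122, 1), (124, 1), (140, 2), (142, 3), (144, 4), (146, 5), (148, 4), (150, 4), (152, 3), (154, 6), (156, 4), (158, 5), (160, 4), (162, 3), (164, 5), (166, 4)]
top jar 257 -5.2 118.3 98.2 137.6 [52.5 55.3 57.9]
side jaws [(68, 1), (70, 1), (72, 2), (74, 4), (76, 6), (78, 5), (80, 12), (82, 22), (84, 6), (94, 1), (96, 5), (98, 5), (100, 13), (102, 7), (106, 1), (112, 1), (114, 2), (116, 3), (118, 1), (120, 2), (122, 3), (124, 7), (126, 2), (128, 6), (130, 5), (142, 2), (144, 3), (146, 5), (148, 4), (150, 2), (152, 7), (154, 3), (156, 8), (158, 5), (160, 6), (162, 7), (164, 10), (166, 12), (168, 17), (170, 6)]
side jar 189 -8.7 122.3 103.5 138.8 [52.7 54.1 55.5]
```

The pad moved on about 11 mm and is now pushing the jar, which is still upright and has ≈4 mm left to the fixed face. I swing back two clicks for the last stroke.

```bash

python3 -m handwheel '[[[0.0013,0.0179,0,0,0,-0.15],[0.0013,0.0179,0,0,0,-0.15],[0.0013,0.0179,0,0,0,-0.15],[0.0013,0.0179,0,0,0,-0.15],[0.0013,0.0179,0,0,0,-0.15],[0.0013,0.0179,0,0,0,-0.15],[0.0013,0.0179,0,0,0,-0.15]]]' >/dev/null; python3 r.py
for i in 1 2 3; do python3 -m handwheel '[[[0.0002,-0.006,0,0,0,0.05]]]' >/dev/null; python3 r.py; done
```

```text
t12.28 phi -0.418 rad 121.0 z 95.4 tool -0.427 | Ftang(load) -2.19 tool f [ 1.4 -2.2  0.2] w 19.8 ftz -0.01
t12.40 phi -0.382 rad 120.3 z 95.7 tool -0.372 | Ftang(load) -0.07 tool f [ 0.2 -0.1 -1. ] w 20.2 ftz -0.01
t12.53 phi -0.320 rad 120.6 z 95.5 tool -0.320 | Ftang(load) -0.03 tool f [-0.  -0.  -1.2] w 20.2 ftz 0.00
t12.65 phi -0.269 rad 120.6 z 95.5 tool -0.270 | Ftang(load) 4.10 tool f [-0.9  4.1  1.1] w 19.9 ftz -0.04
```

```bash
for i in 1 2 3 4 5 6 7 8 9 10 11 12; do python3 -m handwheel '[[[0,-0.0024,0,0,0,0.02]]]' >/dev/null; python3 r.py | tee -a log.txt | cut -c1-75; done
```

```text
t12.78 phi -0.249 rad 120.6 z 95.5 tool -0.252 | Ftang(load) 2.89 tool f [-
t12.90 phi -0.229 rad 120.6 z 95.5 tool -0.231 | Ftang(load) 2.92 tool f [-
t13.03 phi -0.207 rad 120.7 z 95.5 tool -0.211 | Ftang(load) 1.78 tool f [-
t13.15 phi -0.185 rad 120.6 z 95.5 tool -0.191 | Ftang(load) 3.71 tool f [-
t13.28 phi -0.165 rad 120.7 z 95.5 tool -0.170 | Ftang(load) 3.29 tool f [-
t13.40 phi -0.144 rad 120.7 z 95.5 tool -0.150 | Ftang(load) 2.77 tool f [-
t13.53 phi -0.124 rad 120.7 z 95.5 tool -0.130 | Ftang(load) 3.46 tool f [-
t13.65 phi -0.104 rad 120.7 z 95.5 tool -0.110 | Ftang(load) 3.05 tool f [-
t13.78 phi -0.084 rad 120.8 z 95.5 tool -0.090 | Ftang(load) 3.77 tool f [-
t13.90 phi -0.065 rad 120.8 z 95.5 tool -0.070 | Ftang(load) 2.95 tool f [-
t14.03 phi -0.045 rad 120.8 z 95.5 tool -0.050 | Ftang(load) 4.01 tool f [-
t14.15 phi -0.025 rad 120.8 z 95.5 tool -0.030 | Ftang(load) 2.88 tool f [-
```

```bash
python3 pad.py p3 | grep -v xx; for i in 1 2 3 4 5 ; do python3 -m handwheel '[[[0,-0.0018,0,0,0,0.015]]]' >/dev/null; python3 r.py | tee -a log.txt | cut -c1-75; done
```

```text
top jaws [(70, 6), (72, 7), (74, 9), (76, 9), (78, 10), (80, 9), (82, 7), (84, 2), (96, 6), (98, 6), (100, 7), (102, 2), (112, 1), (114, 1), (116, 1), (118, 1), (120, 2), (122, 2), (124, 1), (126, 1), (140, 3), (142, 9), (144, 8), (146, 9), (148, 7), (150, 11), (152, 9), (154, 11), (156, 8), (158, 8), (160, 9), (162, 9), (164, 9), (166, 6)]
top jar 263 -6.0 120.1 98.1 138.8 [52.7 55.3 58. ]
side jaws [(44, 2), (72, 2), (74, 1), (76, 3), (78, 6), (80, 4), (82, 12), (84, 19), (86, 11), (98, 4), (100, 4), (102, 9), (104, 12), (112, 1), (114, 1), (116, 2), (120, 2), (122, 5), (124, 3), (126, 3), (128, 2), (130, 6), (132, 2), (134, 5), (136, 4), (142, 2), (144, 4), (146, 3), (148, 3), (150, 5), (152, 7), (154, 7), (156, 7), (158, 7), (160, 3), (162, 8), (164, 8), (166, 15), (168, 15), (170, 8)]
side jar 179 -8.9 123.9 103.6 138.8 [52.7 54.2 55.4]
t14.38 phi -0.011 rad 120.8 z 95.4 tool -0.016 | Ftang(load) 1.80 tool f [-
t14.50 phi 0.004 rad 120.8 z 95.4 tool -0.000 | Ftang(load) 3.92 tool f [-0
t14.62 phi 0.019 rad 120.8 z 95.4 tool 0.014 | Ftang(load) 2.85 tool f [ 0.
t14.75 phi 0.034 rad 120.9 z 95.4 tool 0.029 | Ftang(load) 2.91 tool f [ 1.
t14.88 phi 0.049 rad 120.9 z 95.5 tool 0.045 | Ftang(load) 3.35 tool f [-0.
```

```bash
cat > pad2.py <<'E'
from h import *
A=np.array([584.3,-144.2]);ex=np.array([.9859,.1674]);ey=np.array([-.1674,.9859])
for n in ('top','top','side'):
    p=grab_frame(n); w=world(p); d=w[...,:2]-A; x=d@ex; y=d@ey; z=w[...,2]
    k=(abs(x)<32)&(z>44)&(z<62)&(abs(x)>21)
    yy=np.sort(y[k&(y>60)&(y<138)&((x>18)|(y<112))]); 
    g=np.split(yy,np.where(np.diff(yy)>4)[0]+1)
    blk=(p['color'].max(-1)<60)&(z>50)&(z<60)&(y>85)&(y<142)&(abs(x+6)<24)
    print(n,[(len(a),a.mean().round(2),a.max().round(1)) for a in g if len(a)>4],'cap',blk.sum(),x[blk].mean().round(2),y[blk].mean().round(2),'range',y[blk].min().round(1),y[blk].max().round(1),'z',z[blk].mean().round(2))
E
python3 pad2.py
for i in 1 2 3 4 5 ; do python3 -m handwheel '[[[0,-0.0018,0,0,0,0.015]]]' >/dev/null; python3 r.py | tee -a log.txt | cut -c1-75; done; python3 pad2.py
```

```text
top [(68, np.float64(78.09), np.float64(85.2)), (23, np.float64(100.44), np.float64(103.3))] cap 229 -6.81 122.18 range 105.7 138.5 z 55.4
top [(66, np.float64(78.24), np.float64(85.3)), (23, np.float64(100.44), np.float64(103.5))] cap 229 -6.53 122.12 range 106.1 138.0 z 55.38
t15.15 phi 0.062 rad 120.9 z 95.5 tool 0.059 | Ftang(load) 3.18 tool f [1.4
t15.28 phi 0.078 rad 120.9 z 95.5 tool 0.075 | Ftang(load) 2.83 tool f [1.5
t15.40 phi 0.093 rad 121.0 z 95.5 tool 0.090 | Ftang(load) 3.41 tool f [ 1.
t15.53 phi 0.108 rad 121.0 z 95.5 tool 0.104 | Ftang(load) 3.84 tool f [ 2.
t15.65 phi 0.123 rad 121.0 z 95.5 tool 0.119 | Ftang(load) 3.55 tool f [2.2
top [(67, np.float64(79.16), np.float64(86.1)), (23, np.float64(100.71), np.float64(103.8))] cap 229 -6.78 122.48 range 106.5 138.4 z 55.32
top [(68, np.float64(79.09), np.float64(86.1)), (22, np.float64(100.83), np.float64(103.9))] cap 228 -6.8 122.53 range 106.9 138.4 z 55.4pad2.py:9: RuntimeWarning: Mean of empty slice.
  print(n,[(len(a),a.mean().round(2),a.max().round(1)) for a in g if len(a)>4],'cap',blk.sum(),x[blk].mean().round(2
[... 829 characters left out ...]
lk].mean().round(2),y[blk].mean().round(2),'range',y[blk].min().round(1),y[blk].max().round(1),'z',z[blk].mean().round(2))
  ret = ret.dtype.type(ret / rcount)
Traceback (most recent call last):
  File "pad2.py", line 9, in <module>
    print(n,[(len(a),a.mean().round(2),a.max().round(1)) for a in g if len(a)>4],'cap',blk.sum(),x[blk].mean().round(2),y[blk].mean().round(2),'range',y[blk].min().round(1),y[blk].max().round(1),'z',z[blk].mean().round(2))
                                                                                                                                                       ~~~~~~~~~~^^
ValueError: zero-size array to reduction operation minimum which has no identity
```

Contact has begun: the jaw body moved on 0.95 mm but the pad and cap only 0.3 mm, so the springs are compressed by about 0.6 mm. I carry on gently.

```bash
sed -i "s/('top','top','side')/('top','top')/" pad2.py
for i in 1 2 3 4 5 ; do python3 -m handwheel '[[[0,-0.0018,0,0,0,0.015]]]' >/dev/null; python3 r.py | tee -a log.txt | cut -c1-75; done; python3 pad2.py
```

```text
t15.93 phi 0.137 rad 121.3 z 95.4 tool 0.134 | Ftang(load) 3.64 tool f [1.5
t16.05 phi 0.153 rad 121.3 z 95.4 tool 0.150 | Ftang(load) 3.88 tool f [ 1.
t16.18 phi 0.168 rad 121.3 z 95.4 tool 0.164 | Ftang(load) 3.15 tool f [ 1.
t16.30 phi 0.183 rad 121.3 z 95.4 tool 0.179 | Ftang(load) 3.92 tool f [ 1.
t16.43 phi 0.198 rad 121.3 z 95.4 tool 0.194 | Ftang(load) 3.69 tool f [0.7
top [(68, np.float64(79.88), np.float64(87.3)), (22, np.float64(100.8), np.float64(103.8))] cap 229 -6.86 122.66 range 106.4 138.5 z 55.42
top [(67, np.float64(79.8), np.float64(86.9)), (22, np.float64(100.86), np.float64(104.1))] cap 231 -6.84 122.46 range 106.6 138.7 z 55.66
```

```bash
for i in 1 2 3 4 ; do python3 -m handwheel '[[[0,-0.0018,0,0,0,0.015]]]' >/dev/null; python3 r.py | tee -a log.txt | cut -c1-75; done; python3 pad2.py
for i in 1 2 3 4 ; do python3 -m handwheel '[[[0,0,0,0,0,0]]]' >/dev/null; python3 r.py | cut -c1-75; done
python3 - <<'E'
import re,numpy as np
a=np.array([[float(x) for x in re.search(r'phi (\S+) .*load\) (\S+)',l).groups()] for l in open('log.txt')])
p,f=a.T
best=min((np.sum((f-(np.c_[np.ones_like(p),np.maximum(p-c,0)]@(b:=np.linalg.lstsq(np.c_[np.ones_like(p),np.maximum(p-c,0)],f,rcond=None)[0])))**2),c,b) for c in np.arange(-.1,.2,.02))
print(best); f0=f[p<.07]; print(f0.mean(),f0.std(),len(f0),f[p>.2].mean())
fixed=[(round(c,2),round(np.sum((f-7.2*np.maximum(p-c,0)-np.mean(f-7.2*np.maximum(p-c,0)))**2),2)) for c in np.arange(-.1,.2,.03)];print(fixed)
E
```

```text
t16.65 phi 0.212 rad 121.3 z 95.4 tool 0.209 | Ftang(load) 3.71 tool f [ 1.
t16.77 phi 0.227 rad 121.3 z 95.4 tool 0.224 | Ftang(load) 2.93 tool f [ 2.
t16.90 phi 0.242 rad 121.3 z 95.4 tool 0.239 | Ftang(load) 4.65 tool f [ 2.
t17.02 phi 0.257 rad 121.3 z 95.4 tool 0.254 | Ftang(load) 3.46 tool f [ 2.
top [(69, np.float64(80.58), np.float64(87.7)), (22, np.float64(100.84), np.float64(103.6))] cap 229 -7.09 122.54 range 106.3 138.9 z 55.41
top [(69, np.float64(80.61), np.float64(87.8)), (22, np.float64(100.87), np.float64(103.8))] cap 226 -6.9 122.49 range 106.7 138.5 z 55.41
t17.25 phi 0.257 rad 121.3 z 95.4 tool 0.253 | Ftang(load) 2.45 tool f [ 1.
t17.38 phi 0.257 rad 121.4 z 95.4 tool 0.253 | Ftang(load) 2.47 tool f [ 0.
t17.50 phi 0.256 rad 121.3 z 95.5 tool 0.253 | Ftang(load) 2.88 tool f [1.8
t17.62 phi 0.256 rad 121.3 z 95.4 tool 0.254 | Ftang(load) 2.68 tool f [ 1.
(np.float64(8.731629681550857), np.float64(0.020000000000000018), array([3.07870179, 3.34842537]))
3.0827777777777774 0.5935093891942472 18 3.6875
[(np.float64(-0.1), np.float64(20.71)), (np.float64(-0.07), np.float64(18.23)), (np.float64(-0.04), np.float64(15.75)), (np.float64(-0.01), np.float64(13.33)), (np.float64(0.02), np.float64(11.65)), (np.float64(0.05), np.float64(10.45)), (np.float64(0.08), np.float64(9.73)), (np.float64(0.11), np.float64(9.64)), (np.float64(0.14), np.float64(9.71)), (np.float64(0.17), np.float64(9.92)), (np.float64(0.2), np.float64(10.33))]
```

Everything agrees on a squeeze of about 12 N:
- **Springs:** about 2.0 mm of compression.
- **Paused load:** 2.6 N at the knob, against 1.4 N when running free.
- **Force fit:** the kink lies at ≈ 0.09 rad.

I let go, lift and move clear.

```bash
python3 -m handwheel '[[[0,0.001,0,0,0,0],[0,0.0005,0,0,0,0],[0,0,0,0,0,0]]]' -0.3; python3 r.py
python3 -m handwheel '[[[0,0,-0.012,0,0,0],[0,0,-0.02,0,0,0],[0,0,-0.04,0,0,0],[0,0,-0.04,0,0,0],[-0.03,0,-0.03,0,0,0],[-0.04,0.04,0,0,0,0],[0,0.05,0,0,0,0],[0,0.05,0,0,0,0],[0,0,0,0,0,0]]]'; python3 r.py; python3 pad2.py; python3 pad.py p5 | grep zz
```

```text
time: 18.0
position: [462.9, -134.8, 95.3]
tcp_rot: [[0.996, -0.085, -0.001], [-0.085, -0.996, 0.0], [-0.001, -0.0, -1.0]]
force: [0.1, 0.2, 0.1]
width: 30.5
t18.00 phi 0.245 rad 121.8 z 95.3 tool 0.254 | Ftang(load) -0.21 tool f [ 0.1 -0.2 -0.1] w 30.5 ftz -0.00
time: 19.12
position: [381.5, -271.2, 238.4]
tcp_rot: [[0.996, -0.089, 0.001], [-0.089, -0.996, -0.001], [0.001, 0.001, -1.0]]
force: [0.3, 0.0, 0.9]
width: 30.7
t19.12 phi -0.391 rad 239.3 z 238.4 tool 0.257 | Ftang(load) 0.10 tool f [ 0.3 -0.1 -0.9] w 30.7 ftz -0.01
top [(69, np.float64(80.75), np.float64(87.8)), (22, np.float64(100.89), np.float64(103.8))] cap 225 -7.01 122.71 range 107.0 138.4 z 55.3
top [(68, np.float64(80.71), np.float64(87.8)), (22, np.float64(100.88), np.float64(103.8))] cap 226 -7.02 122.61 range 106.9 138.4 z 55.47
```

View pics/p5side.png

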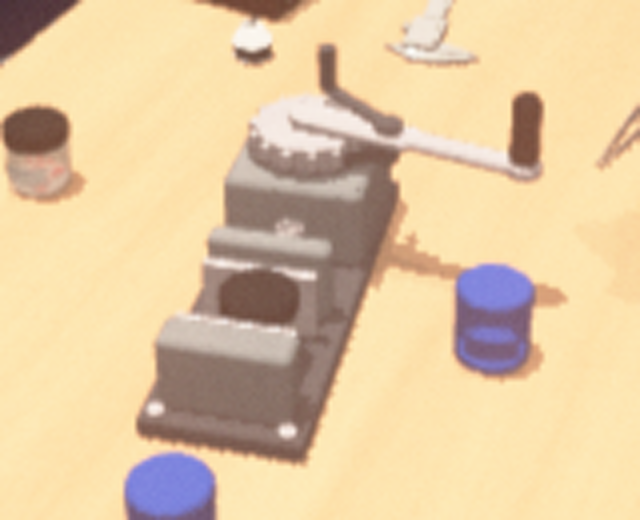

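View pics/p5top.png

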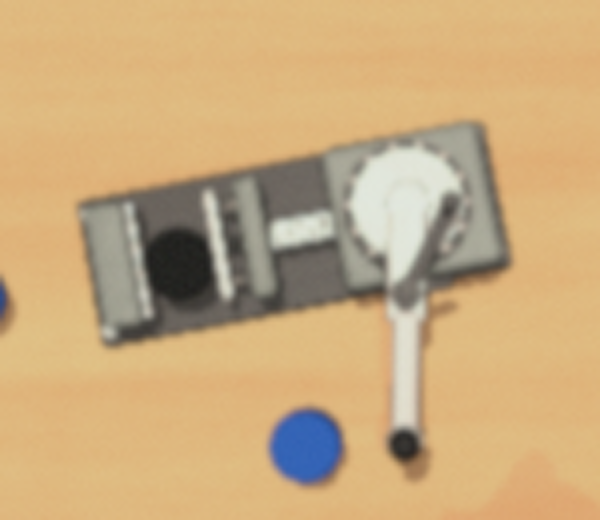

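The pictures show the jar upright between the steel pad and the fixed jaw (top crop 180,265), with nothing else moved and the arm clear. The lever is on the closing side (450,205). The spring compression held after letting go: 2.1 mm, about 12–13 N. I'm handing in.

```bash
python3 -c "
from station import job_done
print(job_done())"
```

```text
the job is handed in; nothing more can be done
None
```

The jar is clamped upright against the fixed jaw at about 12 N, within the 7 to 20 N asked for, and I handed the job in at about 19 s of robot time.

- **What I did:** I pushed the direction lever's post across to its far stop. Then I straddled the knob with the fingers and wound the jaw in with three driving strokes, going slowly over the last one. After that I let go, lifted and moved the arm clear.
- **Lever check:** the post ended about 21 mm to the closing side of the ratchet axis. The push force jumped to about 18 N as it met the stop.
- **Squeeze check:** the springs are compressed 2.0 to 2.1 mm by the camera, about 12 to 13 N. The paused load at the knob was 2.6 N against 1.4 N running free, which also gives about 12 N. The kink in the force curve, near 0.09 rad, agrees with the contact point, but single force readings scattered by about 0.6 N, so it is weak evidence on its own.
- **Last look:** after I let go, the jaw and jar had stayed put and the jar stood upright. In the final views, which cover the vise and what is close to it, nothing else had moved. I did not take a final picture of the whole desk.
- **Disagreement:** positions from the side camera differed from the top camera's by about 4 mm, so I used the top camera for the distances.

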